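# Unstack the reagent set into the loading trays

### The job

The reagent set for the next analyser run was left in one stack on the bench. Take it apart from the top down and set each piece, upright and gently (lowered, not dropped), flat inside the empty tray made for its shape: first the round jar and the square bottle (in either order) into the small round and the small square tray, then the metal block into the middle-sized oblong tray, and last the flat box into the longest tray. Do not tip anything over, do not push the computer mouse or the petri dish about, and let go of everything at the end.

Things in the scene. Friction and masses are not known exactly. Their poses are not given: they have to be found in the camera images.
- jar: Round brown glass jar with a black lid of the same diameter: 34 mm diameter, 46 mm tall, about 70 g. Stands on one half of the metal block, beside the square bottle (left or right varies), their sides about 10 mm apart along the block's x axis. Origin at the centre of its underside, z up along its axis.
- bottle: Square white plastic bottle: body 34 x 34 mm and 36 mm tall, with a black round cap 22 mm in diameter above it, 46 mm tall in all, about 60 g. Stands on the other half of the metal block, its sides nearly parallel to the block's. Origin at the centre of its underside, x and y square to its sides, z up.
- block: Bare aluminium incubation block with rows of small dark wells in its top: 84 mm (x) by 56 mm (y), 34 mm tall, about 360 g. Lies on top of the flat box, nearly parallel to it, and carries the jar and the bottle. Origin at the centre of its underside, z up.
- strip_box: Flat closed plastic box, white, with a fixed white lid and a small grey catch on its -x end: 140 mm (x) by 62 mm (y), 30 mm tall, about 250 g. Bottom of the stack, lying on the bench. Origin at the centre of its underside, z up.
- round_tray: Small round grey tray fixed to the bench: inside diameter 54 mm, outside 62 mm, floor 4 mm above the bench, rim 10 mm above the bench. Origin at the centre of its underside, on the bench. Place for the jar.
- square_tray: Small square grey tray fixed to the bench: 54 x 54 mm inside, 62 x 62 mm outside, floor 4 mm and rim 10 mm above the bench. Origin at the centre of its underside, x and y square to its sides. Place for the square bottle.
- mid_tray: Middle-sized oblong grey tray fixed to the bench: inside 104 mm (x) by 76 mm (y), outside 112 x 84 mm, floor 4 mm and rim 10 mm above the bench. Origin at the centre of its underside. Place for the metal block, long side along long side, either way round.
- long_tray: Longest oblong grey tray, fixed to the bench: inside 160 mm (x) by 82 mm (y), outside 168 x 90 mm, floor 4 mm and rim 10 mm above the bench. Origin at the centre of its underside. Place for the flat box, long side along long side, either way round.
- mouse: Black computer mouse lying loose on the bench, 96 x 56 mm, 30 mm tall, origin at the centre of its underside. Not part of the job: leave it where it is.
- dish: Closed flat petri dish lying loose on the bench, 60 mm diameter, 14 mm tall, origin at the centre of its underside. Not part of the job: leave it where it is.
Mind the look-alikes: they are no part of the job. What is shaped like the round_tray but green or orange is not meant.

How it is judged:
By the outcome, as a careful person would: the job done as asked, in the order asked, and still so for the second after the job is handed in, with the robot touching nothing.
It also fails if it takes over 120 s, if anything falls off the work surface, if the arm or the gripper's body presses on something with over 40 N, if the wrist force passes 120 N, or if a joint passes its speed limit or range.

### The arm

A 6-joint arm with a two-finger parallel gripper is mounted at the origin on the work surface. World frame = base frame: x ahead of the robot, y to its left, z up, the work surface at z = 0. Lengths are in mm, angles in degrees, forces in N, time in s.
With the tool pointing down it reaches from about 325 to 750 mm from the base axis. Payload 7.6 kg.
Tool frame: the origin (TCP) lies on the centre line of the jaws, within the pads' length; the fingertips stand 17 mm ahead of it and the grasp point (between the pads) lies 2 mm behind it; z points along the fingers, y is the line along which they close (so a half turn about z gives the same grasp; the last joint's range is limited). The gripper opens to 85 mm and grips with 20 to 120 N. Pads are 22 mm wide; open, the fingers measure 114 mm over their backs; the gripper's body (76 mm by 85 mm) begins 54 mm behind the grasp point. The pads swing forward as they close: fully open they stand 13 mm farther back than shut.
Start: joints at [-78.512, 2.991, 80.254, -0, 96.75, -4.028], TCP at [140.463, -505.88, 248.323] pointing down, gripper open.
Joint ranges: [-166.34, 166.34], [-52.06, 124.39], [6.96, 135.62], [-60.46, 240.46], [14.63, 156.25], [-167.68, 167.68]. Speed limits (degrees/s): [147.25, 147.25, 172.46, 180, 180, 180].

### API

Orientations are given as a 3x3 rotation matrix whose columns are the frame's x, y, z axes.
In Python, from station import r gives the robot as it stands.
- The arm moves only by the shell command python3 -m crank 'ROWS' [OPENING] [FORCE]. ROWS is JSON, one flat list of numbers, 4 for each row, row after row: the shift along the tool's x, y, z in mm, then the turn about the tool's z in degrees. A call has 1 to 5 rows; each row is the pose to reach, as a shift and turn from the pose commanded when the call began, along the tool's axes at that moment; what a row does not reach only later rows make up. A row lasts 1/8 s, in which the tool goes at most 62.5 mm and 10.7 degrees, less where a joint would pass 70% of its speed; a pose out of reach is approached as far as the arm can. A call with a gripper value outside its range is refused whole. OPENING is the opening, from -1 (shut) to 1 (fully open), set as the call begins (- or left out, the last holds). The fingers move at their own pace and stop on an object; FORCE is the grip in N (left out, the last holds). Time passes only in rows, so rows that repeat a pose let the fingers close. It gives the time, the measured TCP pose, the force, the opening and the grip force at its end, in the units of the state.
- r.sense(): the state, without advancing time (a new reading comes with each control period).
- r.get_image(name): name is "side" or "top" or "wrist"; returns (picture, depth): 480x640x3 uint8, red, green, blue; 480x640 float32, mm along the optical axis (not along the pixel's ray), 0 where there is no reading.
- r.camera_params(name): a dict with "intrinsics" (3x3 intrinsics, pixels), "k1" (the pictures are not rectified: a ray, as slopes to the right and down, at radius r is drawn at 1 + k1 r^2 times it, then the intrinsics apply), "world_from_camera" (4x4, takes a point from camera to world coordinates). Camera axes: x right, y down, z forward; pixel columns grow to the right and rows downward; lengths in mm; the calibration is good to about 2 mm. A picture is of the moment at which its call begins: read the wrist's pose just before it. camera_params takes no time and is no camera call; for the wrist camera it gives the pose at the moment of the call.
- r.hand_in(): hands the job in; it is judged then, once.
The state is a dict: "time": time; "q": joint angles; "joint_velocities": joint speeds; "effort": joint torques, N m; "ee_pos": TCP position; "orientation": TCP orientation; "force": force on the tool from outside, world axes, zero at the start; "torque": the same for the moment, N m; "gripper_width": finger opening in mm; "grasp_force": force on a finger pad.
Only numpy, scipy, OpenCV 4.12 (cv2) and the standard library are available. Lean on these libraries where they do the work, as an engineer would, in place of code of your own. Each camera call takes 0.05 s, during which the arm holds its last target. There are 200 camera calls.

## Working session

There is one attempt and no reset: what is moved stays moved. The work goes in short steps, Python scripts to look and compute and a shell command to move; the robot and the scene stay as the last step left them, time stands still between calls to the robot, and variables do not carry over. Pictures are saved under pics/ and viewed, at most 14 in all, crops included, and the job is handed in when it is done.

```bash
mkdir -p pics; ls; cat > h.py <<'E'
import numpy as np, cv2
from station import r
def snap(n):
    P=r.camera_params(n); im,d=r.get_image(n)
    return im,d,P
def cloud(d,P):
    K=np.array(P['intrinsics'],float); h,w=d.shape
    u,v=np.meshgrid(np.arange(w),np.arange(h))
    p=cv2.undistortPoints(np.stack([u,v],-1).reshape(-1,1,2).astype(np.float64),K,np.array([P['k1'],0,0,0,0.])).reshape(h,w,2)
    c=np.dstack([p[...,0]*d,p[...,1]*d,d]); T=np.array(P['world_from_camera'])
    W=c@T[:3,:3].T+T[:3,3]; W[d<=0]=np.nan
    return W
def save(n,im): cv2.imwrite('pics/'+n+'.png',im[...,::-1])
E
python3 - <<'E'
from h import *
s=r.sense(); print(s['ee_pos'],s['orientation'],s['gripper_width'])
for n in ('top','side'):
    im,d,P=snap(n); save(n,im); W=cloud(d,P); np.savez('/tmp/'+n,im=im,W=W)
    print(n,np.array(P['world_from_camera']).round(2).tolist(),P['k1'],(d>0).mean())
E
```

```text
pics
[ 140.40344917 -505.59392766  247.47313849] [[ 9.63553516e-01  2.67515420e-01 -3.47933484e-04]
 [ 2.67515635e-01 -9.63552285e-01  1.54271302e-03]
 [ 7.74474192e-05 -1.57956420e-03 -9.99998749e-01]] 85.45674780710716
top [[-0.01, -1.0, 0.05, 490.01], [-1.0, 0.01, 0.02, -7.47], [-0.02, -0.05, -1.0, 1298.29], [0.0, 0.0, 0.0, 1.0]] -0.0944067563227101 0.9960677083333334
side [[0.82, -0.44, 0.36, 152.88], [-0.57, -0.63, 0.53, -620.08], [-0.01, -0.64, -0.77, 973.64], [0.0, 0.0, 0.0, 1.0]] 0.03691839291350333 0.9960579427083334
```

View pics/top.png

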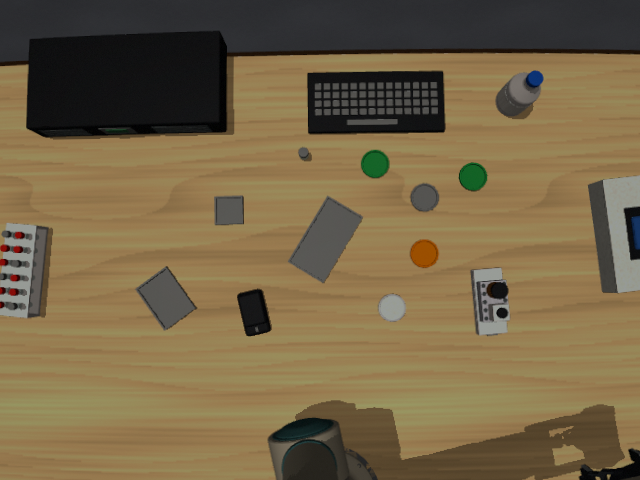

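View pics/side.png

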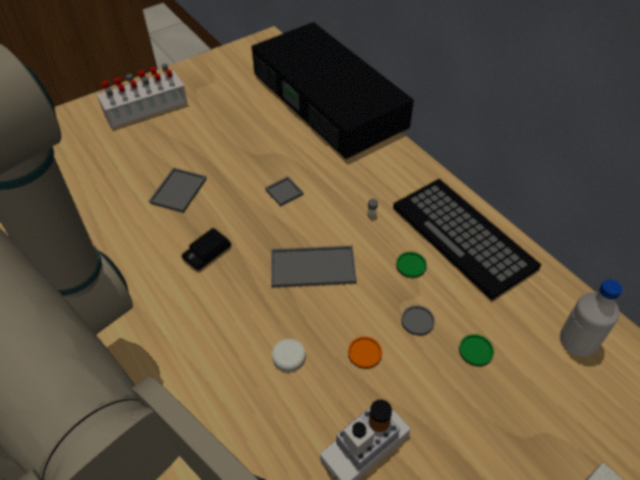

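The top view shows:
- **Stack** at (490,300), with the jar at (497,290) and the bottle at (501,313).
- **Round tray candidates:** green (375,164), green (473,177), orange (424,253) and grey (424,197). I choose the grey one.
- **Other trays:** square (229,210), mid (166,298) and long (326,239).
- **Leave alone:** white dish (392,307) and mouse (254,312).

```bash
cat > m.py <<'E'
from h import *
D=np.load('/tmp/top.npz'); im,W=D['im'],D['W']
Z=W[...,2]
def rect(m,name):
    p=W[m][:,:2].astype(np.float32); p=p[~np.isnan(p).any(1)]
    (c,s,a)=cv2.minAreaRect(p); b=cv2.boxPoints((c,s,a))
    e=[b[1]-b[0],b[2]-b[1]]; L=max(e,key=np.linalg.norm)
    print(name,'c',np.round(c,1),'size',np.round(s,1),'long axis deg',round(float(np.degrees(np.arctan2(L[1],L[0])))%180,1),'z',np.nanpercentile(Z[m],[5,50,95]).round(1),'n',len(p))
hsv=cv2.cvtColor(im,cv2.COLOR_RGB2HSV)
g=((hsv[...,1]<40)&(hsv[...,2]>40)).astype(np.uint8)
for nm,(u,v) in dict(round=(424,197),square=(229,210),mid=(166,298),long=(326,239),dish=(392,307)).items():
    n,l=cv2.connectedComponents(g); rect(l==l[v,u],nm)
roi=np.zeros(Z.shape,bool); roi[250:350,455:525]=1
for lo,hi,nm in ((20,40,'box'),(55,72,'block'),(95,125,'tops')):
    m=(roi&(Z>lo)&(Z<hi)).astype(np.uint8)
    n,l,st,_=cv2.connectedComponentsWithStats(m)
    for i in range(1,n):
        if st[i,4]>25: rect(l==i,nm)
roi[:]=0; roi[285:340,235:275]=1; rect(roi&(Z>8),'mouse')
m=Z>15
E
python3 m.py
python3 - <<'E'
from h import *
im=np.load('/tmp/top.npz')['im']; a=cv2.resize(im[170:350,360:540],(540,540),interpolation=cv2.INTER_CUBIC)
save('crop',a)
E
```

```text
round c [ 648.5 -221.8] size [57.7 58.6] long axis deg 110.2 z [-0.4  4.9 12.1] n 586
square c [627.1 204.8] size [60.4 61.8] long axis deg 90.8 z [-0.6  4.6 12. ] n 765
mid c [436.6 346. ] size [112.6  84.8] long axis deg 35.8 z [-0.6  4.  10.5] n 1913
long c [560.8  -4.3] size [ 88.3 166.1] long axis deg 148.4 z [-0.5  4.1 10.4] n 3107
dish c [ 411.6 -145.5] size [57.5 57.1] long axis deg 11.6 z [10.  14.2 18.6] n 584
box c [ 421.2 -353.9] size [143.1  64.4] long axis deg 4.4 z [23.4 29.3 34.6] n 880
block c [ 424.3 -354. ] size [85.1 57.6] long axis deg 3.3 z [58.8 63.4 68.4] n 478
tops c [ 447.3 -352.1] size [33.1 35. ] long axis deg 107.7 z [ 99.9 109.4 113.6] n 256
tops c [ 403. -357.] size [32.7 35.6] long axis deg 94.7 z [ 96.3 100.6 111.2] n 284
mouse c [404.6 151.9] size [95.7 57. ] long axis deg 13.0 z [11.8 27.1 32.7] n 1130
```

View pics/crop.png

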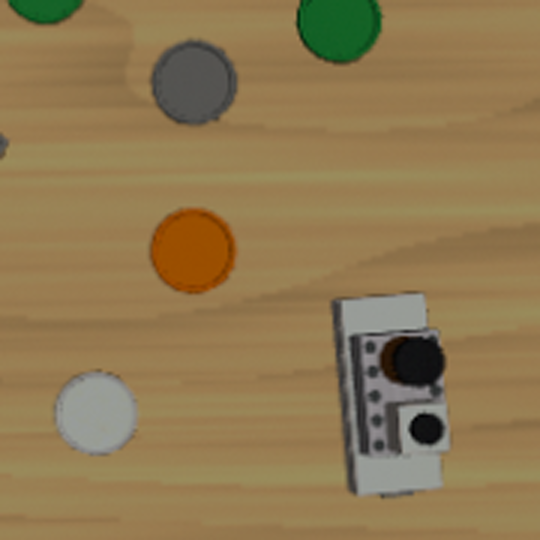

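The crop confirms the grey round tray at crop (194,82), the jar at (415,360) and the square bottle at (425,428). All sizes match the description, so I'll move above the stack and take a close look.

```bash
cat > go.py <<'E'
import sys
from h import *
# targets x y z yaw -> shift along current tool axes, turn about tool z
s=r.sense(); R=np.array(s['orientation']); p=np.array(s['ee_pos'])
x,y,z,a=map(float,sys.argv[1:5]); yaw=np.degrees(np.arctan2(R[1,0],R[0,0]))
print('shift',np.round(R.T@(np.array([x,y,z])-p),1),'turn',round((yaw-a+180)%360-180,1),'| at',p.round(1),'yaw',round(yaw,1),'q6',round(s['q'][5],1),'w',round(s['gripper_width'],1),'F',np.round(s['force'],1),'grip',round(float(s['grasp_force']),1),'t',round(s['time'],2))
E
python3 go.py 425 -354 240 3.5
```

```text
shift [314.8 -70.    7.7] turn 12.0 | at [ 140.4 -505.6  247.6] yaw 15.5 q6 -4.0 w 85.5 F [-0.  -0.3  0.9] grip 0.0 t 0.1
```

```bash
python3 -m crank '[60,-13,2,3, 120,-26,3,6, 180,-40,5,9, 240,-54,6,12, 290,-64,7,12]' 1 40; python3 -m crank '[25,-1,0,0,25,-1,0,0,25,-1,0,0]'
python3 go.py 425 -354 240 3.5
python3 - <<'E'
from h import *
im,d,P=snap('wrist'); save('w1',im); W=cloud(d,P); np.savez('/tmp/w1',im=im,W=W)
print(np.round(P['world_from_camera'],2).tolist())
E
```

```text
time: 0.72
ee_pos: [404.5, -365.1, 240.9]
orientation: [[0.998, 0.062, -0.0], [0.062, -0.998, 0.0], [-0.0, -0.0, -1.0]]
force: [0.5, -1.1, 0.4]
gripper_width: 85.4
grasp_force: 0.0
time: 1.1
ee_pos: [427.0, -364.3, 240.9]
orientation: [[0.998, 0.061, -0.001], [0.061, -0.998, 0.0], [-0.001, -0.0, -1.0]]
force: [-0.5, 0.2, -0.5]
gripper_width: 85.1
grasp_force: 0.0
shift [ -1.4 -10.4   0.9] turn -0.0 | at [ 427.  -364.3  240.9] yaw 3.5 q6 42.3 w 85.1 F [-0.5  0.2 -0.5] grip 0.0 t 1.1
[[0.06, -0.96, -0.29, 499.38], [-1.0, -0.06, -0.02, -359.6], [-0.0, 0.29, -0.96, 366.62], [0.0, 0.0, 0.0, 1.0]]
```

View pics/w1.png

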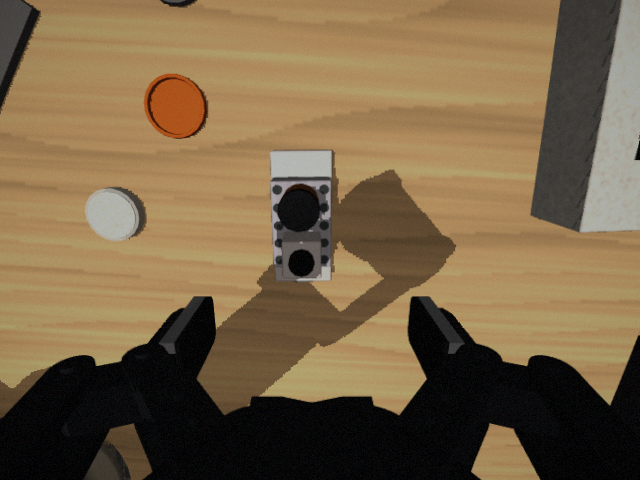

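The wrist view shows the jar lid at (299,209), the bottle cap at (301,263) and the block beneath them, with the jar on the +x side. I'll measure from here.

```bash
python3 - <<'E'
from h import *
D=np.load('/tmp/w1.npz'); W=D['W']; Z=W[...,2]
roi=np.zeros(Z.shape,bool); roi[140:290,262:340]=1
for lo,hi,nm in ((105,116,'tops'),(96,104,'bottle shoulder'),(60,68,'block'),(26,34,'box')):
    n,l,st,_=cv2.connectedComponentsWithStats((roi&(Z>lo)&(Z<hi)).astype(np.uint8))
    for i in range(1,n):
        if st[i,4]>60:
            p=W[l==i]; c,s,a=cv2.minAreaRect(p[:,:2].astype(np.float32)); print(nm,np.round(c,1),np.round(s,1),round(a,1),'z',np.median(p[:,2]).round(1),st[i,4])
E
python3 go.py 447 -353 150 3.5
```

```text
tops [ 445.6 -352.5] [33.3 32.9] 10.1 z 110.0 1403
tops [ 401.2 -356.8] [21.  21.1] 16.4 z 110.1 533
bottle shoulder [ 401.2 -356.7] [33.7 34. ] 3.3 z 100.0 959
block [ 422.9 -354.3] [83.8 56.1] 3.9 z 64.1 2137
box [ 475.5 -350.3] [29.1 61.9] 2.4 z 30.2 1609
box [ 400.8 -355.2] [100.9  62.1] 4.4 z 29.9 446
shift [ 20.9 -10.2  91.1] turn -0.0 | at [ 426.8 -364.5  241.1] yaw 3.5 q6 42.3 w 85.3 F [-0.4  0.9 -0. ] grip 0.0 t 1.15
```

```bash
python3 -m crank '[19.5,-10.8,25,0,19.5,-10.8,60,0,19.5,-10.8,90,0,19.5,-10.8,90,0]' 1 40
python3 go.py 445.6 -352.5 92 3.5
```

```text
time: 1.65
ee_pos: [444.7, -351.8, 148.9]
orientation: [[0.998, 0.06, -0.004], [0.06, -0.998, 0.003], [-0.004, -0.004, -1.0]]
force: [0.2, 0.1, 0.4]
gripper_width: 85.9
grasp_force: 0.0
shift [ 1.1  1.  56.9] turn -0.1 | at [ 444.7 -351.8  148.9] yaw 3.4 q6 44.5 w 85.9 F [0.2 0.1 0.4] grip 0.0 t 1.65
```

```bash
python3 -m crank '[0.5,0.7,20,0,0.7,0.7,40,0,0.7,0.7,52,0,0.7,0.7,58,0,0.7,0.7,58,0]'
python3 -m crank '[0,0,0,0,0,0,0,0,0,0,0,0,0,0,0,0,0,0,0,0]' -0.1 40
python3 -m crank '[0,0,0,0,0,0,0,0,0,0,0,0,0,0,0,0,0,0,0,0]' -1 40
python3 go.py 445.6 -352.5 92 3.5
```

```text
time: 2.28
ee_pos: [447.3, -353.0, 93.8]
orientation: [[0.998, 0.061, 0.0], [0.061, -0.998, -0.0], [0.0, 0.0, -1.0]]
force: [-0.5, 0.2, 0.9]
gripper_width: 85.2
grasp_force: 0.0
time: 2.9
ee_pos: [447.2, -352.8, 93.3]
orientation: [[0.998, 0.061, 0.0], [0.061, -0.998, -0.0], [0.0, 0.0, -1.0]]
force: [-0.2, 0.3, -0.4]
gripper_width: 38.6
grasp_force: 0.0
time: 3.52
ee_pos: [447.3, -352.9, 93.5]
orientation: [[0.998, 0.061, 0.0], [0.061, -0.998, -0.0], [0.0, 0.0, -1.0]]
force: [0.5, -0.9, 2.3]
gripper_width: 33.2
grasp_force: 39.8
shift [-1.7 -0.5  1.5] turn 0.0 | at [ 447.3 -352.9   93.5] yaw 3.5 q6 44.5 w 33.2 F [ 0.5 -0.9  2.3] grip 39.8 t 3.52
```

Gripped. Now I'll lift.

```bash
python3 -m crank '[0,0,-10,0,0,0,-35,0,0,0,-65,0,0,0,-90,0,0,0,-90,0]'
python3 go.py 648.5 -221.8 180 3.5
```

```text
time: 4.15
ee_pos: [447.9, -353.5, 185.8]
orientation: [[0.998, 0.061, 0.003], [0.061, -0.998, -0.003], [0.003, 0.003, -1.0]]
force: [-0.1, -0.0, 0.3]
gripper_width: 32.8
grasp_force: 39.8
shift [ 208.3 -119.1    6.1] turn 0.0 | at [ 447.9 -353.5  185.8] yaw 3.5 q6 44.5 w 32.8 F [-0.1 -0.   0.3] grip 39.8 t 4.15
```

```bash
python3 -m crank '[25,-15,0,0,70,-40,0,0,110,-63,0,0,125,-72,0,0,125,-72,0,0]'
cat > tray.py <<'E'
import sys
from h import *
x,y,R0=map(float,sys.argv[1:4])
im,d,P=snap('wrist'); save(sys.argv[4],im); W=cloud(d,P)
hsv=cv2.cvtColor(im,cv2.COLOR_RGB2HSV)
m=(hsv[...,1]<45)&(hsv[...,2]>30)&(np.hypot(W[...,0]-x,W[...,1]-y)<R0)&(W[...,2]<20)&(W[...,2]>-5)
n,l,st,_=cv2.connectedComponentsWithStats(m.astype(np.uint8)); i=1+np.argmax(st[1:,4]); p=W[l==i]
c,s,a=cv2.minAreaRect(p[:,:2].astype(np.float32)); print(np.round(c,1),np.round(s,1),round(a,1),'n',st[i,4],'bbox',st[i,:4],'z',np.percentile(p[:,2],[5,50,95]).round(1))
E
python3 tray.py 648.5 -221.8 50 w2;python3 go.py 648.5 -221.8 100 3.5
```

```text
time: 4.78
ee_pos: [567.5, -272.7, 181.9]
orientation: [[0.998, 0.063, -0.002], [0.063, -0.998, 0.001], [-0.002, -0.001, -1.0]]
force: [-0.9, 0.2, -0.2]
gripper_width: 33.1
grasp_force: 39.8
[ 646.8 -222.2] [59.7 60.3] 2.1 n 4092 bbox [224  91  71  74] z [ 3.1  4.6 10.6]
shift [ 84.8 -46.6  82.2] turn 0.0 | at [ 566.9 -273.5  182.3] yaw 3.5 q6 57.4 w 33.1 F [ 0.6 -0.1 -0.6] grip 39.8 t 4.83
```

```bash
python3 -m crank '[25,-14,8,0,60,-33,30,0,84,-46,60,0,84,-46,80,0,84,-46,80,0]'
python3 go.py 648.5 -221.8 33.5 3.5
```

```text
time: 5.45
ee_pos: [646.5, -223.3, 101.0]
orientation: [[0.998, 0.06, -0.004], [0.06, -0.998, 0.001], [-0.004, -0.001, -1.0]]
force: [-0.4, 0.3, -0.1]
gripper_width: 33.0
grasp_force: 39.9
shift [ 2.4 -1.3 67.5] turn -0.1 | at [ 646.5 -223.3  101. ] yaw 3.4 q6 64.4 w 33.0 F [-0.4  0.3 -0.1] grip 39.9 t 5.45
```

```bash
python3 -m crank '[0.5,-0.5,20,0,1,-0.5,40,0,1,-0.5,54,0,1,-0.5,60,0,1,-0.5,62,0]'
python3 -m crank '[0,0,1,0,0,0,2,0,0,0,2,0,0,0,2,0]'
python3 go.py 648.5 -221.8 33.5 3.5
```

```text
time: 6.08
ee_pos: [649.5, -221.6, 41.0]
orientation: [[0.998, 0.061, -0.0], [0.061, -0.998, -0.0], [-0.0, 0.0, -1.0]]
force: [-0.1, 0.7, -0.4]
gripper_width: 33.0
grasp_force: 39.9
time: 6.58
ee_pos: [649.6, -221.7, 39.5]
orientation: [[0.998, 0.061, 0.0], [0.061, -0.998, -0.0], [0.0, 0.0, -1.0]]
force: [0.1, -0.4, 0.2]
gripper_width: 33.3
grasp_force: 39.9
shift [-1.1  0.1  6. ] turn 0.0 | at [ 649.6 -221.7   39.5] yaw 3.5 q6 64.6 w 33.3 F [ 0.1 -0.4  0.2] grip 39.9 t 6.58
```

```bash
python3 -m crank '[0,0,1.5,0,0,0,3,0,0,0,4,0,0,0,4.5,0,0,0,4.5,0]'
python3 -m crank '[0,0,0.5,0,0,0,1,0,0,0,1,0,0,0,1,0,0,0,1,0]'
```

```text
time: 7.2
ee_pos: [649.5, -221.6, 34.7]
orientation: [[0.998, 0.061, -0.0], [0.061, -0.998, -0.0], [-0.0, 0.0, -1.0]]
force: [0.7, 0.4, -0.2]
gripper_width: 32.9
grasp_force: 39.9
time: 7.82
ee_pos: [649.6, -221.6, 33.8]
orientation: [[0.998, 0.061, 0.0], [0.061, -0.998, -0.0], [0.0, 0.0, -1.0]]
force: [0.2, 0.8, -0.4]
gripper_width: 32.9
grasp_force: 39.9
```

```bash
python3 -m crank '[0,0,0.5,0,0,0,1,0,0,0,1,0,0,0,1,0,0,0,1,0]'; python3 -m crank '[0,0,0.5,0,0,0,1,0,0,0,1,0,0,0,1,0,0,0,1,0]'
```

```text
time: 8.45
ee_pos: [649.7, -221.7, 33.5]
orientation: [[0.998, 0.061, 0.0], [0.061, -0.998, -0.0], [0.0, 0.0, -1.0]]
force: [-3.5, 0.8, 5.7]
gripper_width: 33.0
grasp_force: 40.2
time: 9.07
ee_pos: [649.7, -221.7, 33.5]
orientation: [[0.998, 0.061, 0.001], [0.061, -0.998, -0.0], [0.0, 0.0, -1.0]]
force: [-6.1, 2.7, 9.6]
gripper_width: 32.9
grasp_force: 40.8
```

It's down, with 10 N of contact force. I'll release it.

```bash
python3 -m crank '[0,0,-1,0,0,0,-1,0,0,0,-1,0,0,0,-1,0]' 0.2
python3 -m crank '[0,0,-15,0,0,0,-50,0,0,0,-100,0,0,0,-150,0,0,0,-150,0]' 1
python3 go.py 520 -280 185 3.5
```

```text
time: 9.57
ee_pos: [649.5, -221.6, 32.5]
orientation: [[0.998, 0.061, -0.0], [0.061, -0.998, 0.0], [-0.0, -0.0, -1.0]]
force: [-0.4, 1.1, -0.1]
gripper_width: 51.2
grasp_force: 0.0
time: 10.2
ee_pos: [651.5, -222.4, 190.9]
orientation: [[0.998, 0.061, 0.011], [0.061, -0.998, -0.005], [0.011, 0.005, -1.0]]
force: [0.8, -0.2, -0.4]
gripper_width: 85.5
grasp_force: 0.0
shift [-134.9   49.4    4.7] turn 0.0 | at [ 651.5 -222.4  190.9] yaw 3.5 q6 64.6 w 85.5 F [ 0.8 -0.2 -0.4] grip 0.0 t 10.2
```

```bash
python3 -m crank '[-40,18,0,0,-97,45,0,0,-155,71,8,0,-212,98,20,0,-258,119,30,0]'; python3 -m crank '[0,0,0,0,0,0,0,0]'
python3 - <<'E'
from h import *
for n,x,y in (('top',647,-222),):
    im,d,P=snap(n); W=cloud(d,P)
    m=(np.hypot(W[...,0]-x,W[...,1]-y)<32)&(W[...,2]>46)&(W[...,2]<60)
    print('jar',np.median(W[m],0).round(1),m.sum())
    for x,y,lo in ((401,-357,96),(423,-354,60)):
        m=(np.hypot(W[...,0]-x,W[...,1]-y)<25)&(W[...,2]>lo)&(W[...,2]<lo+20); print(np.median(W[m],0).round(1),m.sum())
E
python3 go.py 401.2 -356.8 90 3.5
```

```text
time: 10.82
ee_pos: [397.2, -356.9, 152.6]
orientation: [[0.998, 0.061, 0.0], [0.061, -0.998, -0.0], [0.0, 0.0, -1.0]]
force: [-0.0, -1.1, -0.3]
gripper_width: 85.6
grasp_force: 0.0
time: 11.08
ee_pos: [399.6, -356.2, 153.2]
orientation: [[0.998, 0.061, 0.001], [0.061, -0.998, -0.0], [0.001, 0.0, -1.0]]
force: [-0.4, 0.7, 0.0]
gripper_width: 85.6
grasp_force: 0.0
jar [ 649.9 -220.8   49.7] 172
[ 413.3 -354.1   99.9] 104
[ 428.4 -351.3   63.8] 298
shift [ 1.   0.9 63.3] turn 0.1 | at [ 400.1 -356.   153.3] yaw 3.6 q6 40.8 w 85.5 F [-0.5 -0.3  0.2] grip 0.0 t 11.12
```

The jar stands upright, with its top at z=50. Next is the bottle.

```bash
python3 -m crank '[1,0.8,20,0,1,0.8,40,0,1,0.8,54,0,1,0.8,62,0,1,0.8,63,0]'
python3 -m crank '[0,0,1,0,0,0,1,0,0,0,1,0,0,0,1,0,0,0,1,0]' -0.1 40
python3 -m crank '[0,0,0,0,0,0,0,0,0,0,0,0,0,0,0,0,0,0,0,0]' -1 40
```

```text
time: 11.75
ee_pos: [400.6, -356.8, 89.6]
orientation: [[0.998, 0.062, -0.0], [0.062, -0.998, 0.0], [-0.0, -0.0, -1.0]]
force: [-0.2, -0.0, -1.3]
gripper_width: 85.2
grasp_force: 0.0
time: 12.38
ee_pos: [400.4, -357.0, 88.9]
orientation: [[0.998, 0.061, 0.0], [0.061, -0.998, -0.0], [0.0, 0.0, -1.0]]
force: [0.5, 0.4, -0.1]
gripper_width: 38.4
grasp_force: 0.0
time: 13.0
ee_pos: [400.5, -357.1, 89.0]
orientation: [[0.998, 0.061, 0.0], [0.061, -0.998, -0.0], [0.0, 0.0, -1.0]]
force: [-0.1, -0.2, 3.6]
gripper_width: 33.5
grasp_force: 40.9
```

```bash
python3 -m crank '[0,0,-10,0,0,0,-35,0,0,0,-65,0,0,0,-95,0,0,0,-110,0]'
python3 go.py 540 130 200 0.8
```

```text
time: 13.62
ee_pos: [400.7, -357.2, 200.8]
orientation: [[0.998, 0.061, 0.002], [0.061, -0.998, -0.002], [0.002, 0.002, -1.0]]
force: [0.0, 0.5, -1.5]
gripper_width: 33.2
grasp_force: 40.6
shift [ 1.690e+02 -4.777e+02  2.000e-01] turn 2.7 | at [ 400.7 -357.2  200.8] yaw 3.5 q6 40.8 w 33.2 F [ 0.   0.5 -1.5] grip 40.6 t 13.62
```

```bash
python3 -m crank '[10,-28,0,0,26,-75,0,0,45,-127,0,0,64,-180,0,0,82,-232,0,0]'; python3 -m crank '[18,-52,0,1,36,-103,0,2,55,-155,0,2.7,75,-212,0,2.7,87,-246,0,2.7]'; python3 -m crank '[0,0,0,0,0,0,0,0]'
python3 tray.py 626 205 60 w3;python3 go.py 626 205 110 0.8
```

```text
time: 14.25
ee_pos: [467.9, -118.5, 198.3]
orientation: [[0.998, 0.061, -0.001], [0.061, -0.998, 0.0], [-0.001, -0.0, -1.0]]
force: [1.5, 0.8, -0.7]
gripper_width: 33.3
grasp_force: 40.6
time: 14.88
ee_pos: [539.6, 133.1, 198.0]
orientation: [[1.0, 0.016, -0.002], [0.016, -1.0, -0.0], [-0.002, 0.0, -1.0]]
force: [0.2, 0.1, -1.3]
gripper_width: 33.5
grasp_force: 40.5
time: 15.12
ee_pos: [539.4, 130.0, 198.2]
orientation: [[1.0, 0.014, -0.001], [0.014, -1.0, -0.001], [-0.001, 0.001, -1.0]]
force: [-0.9, -1.0, -0.7]
gripper_width: 33.1
grasp_force: 40.6
[625.7 205.6] [60.8 62. ] 0.6 n 4914 bbox [192  87  73  72] z [ 3.   4.5 10.8]
shift [ 87.6 -74.2  88.3] turn -0.0 | at [539.5 129.6 198.4] yaw 0.8 q6 98.9 w 33.4 F [-0.3  0.4 -0.7] grip 40.6 t 15.18
```

```bash
python3 -m crank '[25,-22,0,0,62,-53,20,0,87,-75,55,0,87,-75,86,0,87,-75,88,0]'; python3 -m crank '[0,0,25,0,0,0,50,0,0,0,66,0,0,0,72,0,0,0,72,0]'
python3 go.py 625.7 205.6 29 0.8
```

```text
time: 15.8
ee_pos: [624.3, 205.1, 107.4]
orientation: [[1.0, 0.013, -0.006], [0.013, -1.0, -0.002], [-0.006, 0.002, -1.0]]
force: [-0.7, -0.1, -0.1]
gripper_width: 33.4
grasp_force: 40.5
time: 16.42
ee_pos: [626.0, 206.5, 39.6]
orientation: [[1.0, 0.014, 0.001], [0.014, -1.0, 0.0], [0.001, -0.0, -1.0]]
force: [-0.2, -0.7, 0.7]
gripper_width: 33.4
grasp_force: 40.5
shift [-0.3  0.9 10.6] turn -0.0 | at [626.  206.5  39.6] yaw 0.8 q6 104.3 w 33.4 F [-0.2 -0.7  0.7] grip 40.5 t 16.43
```

```bash
python3 -m crank '[0,1,3,0,0,1,6,0,0,1,8,0,0,1,9,0,0,1,9,0]'; python3 -m crank '[0,0,0.7,0,0,0,1,0,0,0,1.4,0,0,0,1.7,0,0,0,1.7,0]'
```

```text
time: 17.05
ee_pos: [625.6, 205.7, 29.7]
orientation: [[1.0, 0.014, -0.0], [0.014, -1.0, -0.0], [-0.0, 0.0, -1.0]]
force: [0.5, -0.3, -0.3]
gripper_width: 33.4
grasp_force: 40.5
time: 17.68
ee_pos: [625.8, 205.7, 29.1]
orientation: [[1.0, 0.014, 0.0], [0.014, -1.0, 0.0], [0.0, 0.0, -1.0]]
force: [-3.3, -1.2, 5.8]
gripper_width: 33.3
grasp_force: 41.3
```

```bash
python3 -m crank '[0,0,-0.5,0,0,0,-0.5,0,0,0,-0.5,0,0,0,-0.5,0]' 0.2
python3 -m crank '[0,0,-15,0,0,0,-50,0,0,0,-100,0,0,0,-160,0,0,0,-170,0]' 1
python3 go.py 422.9 -354.3 165 3.9
```

```text
time: 18.18
ee_pos: [625.7, 205.7, 28.4]
orientation: [[1.0, 0.014, -0.0], [0.014, -1.0, -0.0], [-0.0, 0.0, -1.0]]
force: [1.0, -0.1, 0.3]
gripper_width: 51.4
grasp_force: 0.0
time: 18.8
ee_pos: [627.5, 206.2, 206.6]
orientation: [[1.0, 0.014, 0.011], [0.014, -1.0, 0.003], [0.011, -0.003, -1.0]]
force: [0.3, 0.2, -0.3]
gripper_width: 85.5
grasp_force: 0.0
shift [-213.   557.7   37.6] turn -3.1 | at [627.5 206.2 206.6] yaw 0.8 q6 104.2 w 85.5 F [ 0.3  0.2 -0.3] grip 0.0 t 18.8
```

```bash
python3 -m crank '[-20,50,0,-1,-41,106,0,-2,-63,164,0,-3.1,-84,221,0,-3.1,-106,279,0,-3.1]'; python3 -m crank '[-6,58,0,0,-12,116,0,0,-19,173,0,0,-25,228,0,0,-28,262,0,0]'
python3 go.py 422.9 -354.3 165 3.9
python3 - <<'E'
from h import *
im,d,P=snap('top'); save('top2',im); W=cloud(d,P)
m=(np.hypot(W[...,0]-626,W[...,1]-205.7)<32)&(W[...,2]>30)&(W[...,2]<60)
print('bottle',np.median(W[m],0).round(1),m.sum(),np.percentile(W[m][:,2],[5,95]))
E
```

```text
time: 19.42
ee_pos: [522.6, -76.4, 198.9]
orientation: [[0.998, 0.069, 0.0], [0.069, -0.998, -0.0], [0.0, 0.0, -1.0]]
force: [0.2, 0.6, 0.4]
gripper_width: 84.8
grasp_force: 0.0
time: 20.05
ee_pos: [512.8, -340.5, 198.6]
orientation: [[0.998, 0.066, -0.0], [0.066, -0.998, -0.0], [-0.0, 0.0, -1.0]]
force: [0.3, 0.4, 0.5]
gripper_width: 85.3
grasp_force: 0.0
shift [-90.6   7.8  33.6] turn -0.1 | at [ 512.8 -340.5  198.6] yaw 3.8 q6 49.2 w 85.3 F [0.3 0.4 0.5] grip 0.0 t 20.05
bottle [627.5 204.1  41.2] 271 [34.09848093 52.07142222]
```

```bash
python3 -m crank '[-35,3,0,0,-80,7.8,0,0,-90,7.8,0,0,-90,7.8,0,0]'
cat > stack.py <<'E'
from h import *
im,d,P=snap('wrist'); W=cloud(d,P); Z=W[...,2]
roi=np.hypot(W[...,0]-423,W[...,1]+354)<85
for lo,hi,nm in ((60,68,'block'),(26,34,'box')):
    n,l,st,_=cv2.connectedComponentsWithStats((roi&(Z>lo)&(Z<hi)).astype(np.uint8))
    for i in range(1,n):
        if st[i,4]>150:
            p=W[l==i]; c,s,a=cv2.minAreaRect(p[:,:2].astype(np.float32)); print(nm,np.round(c,1),np.round(s,1),round(a,1),'z',np.median(p[:,2]).round(1),st[i,:5])
E
python3 stack.py; python3 go.py 422.9 -354.3 55 3.9
```

```text
time: 20.6
ee_pos: [424.4, -351.9, 199.1]
orientation: [[0.998, 0.068, 0.001], [0.068, -0.998, -0.0], [0.001, 0.0, -1.0]]
force: [0.9, -0.2, 0.3]
gripper_width: 85.2
grasp_force: 0.0
block [ 422.6 -354.3] [84.3 56.2] 3.9 z 64.1 [ 280  183   71  100 6687]
box [ 475.5 -350.3] [28.2 62.2] 4.5 z 30.1 [ 279  150   71   34 2124]
box [ 358.4 -358.5] [16.5 61. ] 3.9 z 30.1 [283 282  63  15 884]
shift [ -2.3   2.4 143.9] turn 0.0 | at [ 424.9 -351.7  198.9] yaw 3.9 q6 42.6 w 85.2 F [1.3 0.1 0.3] grip 0.0 t 20.65
```

```bash
python3 -m crank '[-2.4,2.4,30,0,-2.4,2.4,75,0,-2.4,2.4,115,0,-2.4,2.4,135,0,-2.4,2.4,143,0]' 1 90
python3 -m crank '[0,0,0,0,0,0,0,0]'; python3 go.py 422.6 -354.3 55 3.9
```

```text
time: 21.28
ee_pos: [422.6, -353.6, 54.0]
orientation: [[0.998, 0.07, -0.002], [0.07, -0.998, 0.002], [-0.001, -0.002, -1.0]]
force: [-0.2, 0.4, 0.4]
gripper_width: 85.3
grasp_force: 0.0
time: 21.52
ee_pos: [423.0, -355.0, 56.9]
orientation: [[0.998, 0.069, 0.002], [0.069, -0.998, -0.002], [0.002, 0.002, -1.0]]
force: [0.8, -0.4, 0.3]
gripper_width: 85.3
grasp_force: 0.0
shift [-0.3 -0.7  1.9] turn 0.0 | at [ 423.  -355.    56.9] yaw 3.9 q6 42.2 w 85.3 F [ 0.8 -0.4  0.3] grip 0.0 t 21.52
```

```bash
python3 -m crank '[0,0,1.5,0,0,0,2,0,0,0,2,0,0,0,2,0]' 0.42 90
python3 -m crank '[0,0,0,0,0,0,0,0,0,0,0,0,0,0,0,0,0,0,0,0]' -1 90
python3 -m crank '[0,0,-2,0,0,0,-4,0,0,0,-8,0,0,0,-12,0,0,0,-12,0]'
```

```text
time: 22.02
ee_pos: [422.1, -354.6, 53.7]
orientation: [[0.998, 0.068, 0.0], [0.068, -0.998, -0.0], [0.0, 0.0, -1.0]]
force: [0.2, -0.2, 0.7]
gripper_width: 60.7
grasp_force: 0.0
time: 22.65
ee_pos: [422.4, -354.8, 54.2]
orientation: [[0.998, 0.068, 0.001], [0.068, -0.998, -0.001], [0.001, 0.001, -1.0]]
force: [-0.9, -0.3, 4.2]
gripper_width: 54.3
grasp_force: 96.6
time: 23.28
ee_pos: [422.3, -354.7, 66.1]
orientation: [[0.998, 0.068, 0.001], [0.068, -0.998, -0.001], [0.001, 0.001, -1.0]]
force: [0.1, -0.6, -2.7]
gripper_width: 54.1
grasp_force: 95.7
```

```bash
python3 -m crank '[0,0,-20,0,0,0,-50,0,0,0,-85,0,0,0,-115,0,0,0,-120,0]'
python3 go.py 480 0 190 20; python3 go.py 385 310 190 35.8
```

```text
time: 23.9
ee_pos: [422.8, -355.2, 187.9]
orientation: [[0.998, 0.068, 0.003], [0.068, -0.998, -0.003], [0.003, 0.003, -1.0]]
force: [-0.3, -1.3, -3.4]
gripper_width: 54.5
grasp_force: 95.9
shift [  81.3 -350.4   -3. ] turn -16.1 | at [ 422.8 -355.2  187.9] yaw 3.9 q6 42.2 w 54.5 F [-0.3 -1.3 -3.4] grip 95.9 t 23.9
shift [   7.7 -666.2   -4.3] turn -31.9 | at [ 422.8 -355.2  187.9] yaw 3.9 q6 42.2 w 54.5 F [-0.3 -1.3 -3.4] grip 95.9 t 23.9
```

```bash
python3 -m crank '[7,-30,0,0,20,-80,0,-3,32,-135,0,-6,44,-190,0,-9,57,-243,0,-12]'; python3 -m crank '[0,0,0,0]'; python3 go.py 485 30 190 20; python3 go.py 385 310 190 35.8
```

```text
time: 24.52
ee_pos: [461.8, -106.3, 183.9]
orientation: [[0.961, 0.276, -0.002], [0.276, -0.961, 0.001], [-0.002, -0.001, -1.0]]
force: [0.2, -0.1, -2.7]
gripper_width: 54.0
grasp_force: 96.0
time: 24.65
ee_pos: [462.2, -104.9, 184.0]
orientation: [[0.96, 0.28, -0.002], [0.28, -0.96, 0.001], [-0.001, -0.002, -1.0]]
force: [0.2, -0.9, -2.7]
gripper_width: 54.3
grasp_force: 96.3
shift [  59.6 -123.2   -5.9] turn -3.8 | at [ 462.2 -104.9  184. ] yaw 16.2 q6 56.5 w 54.3 F [ 0.2 -0.9 -2.7] grip 96.3 t 24.65
shift [  41.8 -420.    -5.3] turn -19.6 | at [ 462.2 -104.9  184. ] yaw 16.2 q6 56.5 w 54.3 F [ 0.2 -0.9 -2.7] grip 96.3 t 24.65
```

```bash
python3 -m crank '[12,-40,-2,-2,26,-90,-4,-6,38,-140,-5,-10,50,-195,-5,-15,50,-245,-5,-19.6]';  python3 go.py 385 310 190 35.8
```

```text
time: 25.28
ee_pos: [442.9, 142.2, 189.2]
orientation: [[0.813, 0.582, -0.002], [0.582, -0.813, -0.001], [-0.002, -0.0, -1.0]]
force: [0.6, -0.1, -3.2]
gripper_width: 54.3
grasp_force: 96.5
shift [  50.7 -170.1   -0.8] turn -0.2 | at [442.9 142.2 189.2] yaw 35.6 q6 67.6 w 54.3 F [ 0.6 -0.1 -3.2] grip 96.5 t 25.27
```

```bash
python3 -m crank '[15,-45,0,0,32,-95,0,0,48,-145,0,0,50,-165,0,0,50,-165,0,0]'; python3 -m crank '[0,0,0,0]'; python3 tray.py 435 346 80 w4;  python3 go.py 435 346 110 35.8
```

```text
time: 25.9
ee_pos: [387.6, 304.7, 189.1]
orientation: [[0.813, 0.582, -0.002], [0.582, -0.813, -0.002], [-0.002, 0.0, -1.0]]
force: [0.7, -0.2, -2.5]
gripper_width: 55.0
grasp_force: 96.7
time: 26.02
ee_pos: [388.6, 303.4, 189.8]
orientation: [[0.815, 0.58, -0.001], [0.58, -0.815, -0.001], [-0.001, 0.001, -1.0]]
force: [-0.3, -0.5, -4.0]
gripper_width: 54.2
grasp_force: 96.7
[435.8 348. ] [107.8  83.7] 35.5 n 11604 bbox [253  85  98 125] z [ 3.   4.3 10.3]
shift [62.5 -7.9 79.9] turn -0.4 | at [388.7 303.4 190. ] yaw 35.4 q6 88.3 w 54.1 F [ 0.  -0.9 -2.5] grip 96.7 t 26.07
```

View pics/w4.png

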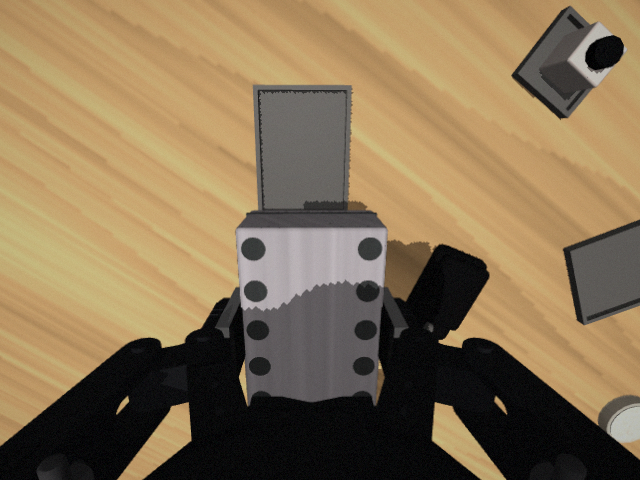

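The tray is ahead at (305,150) with the block held straight below it, and the bottle stands upright in its tray at (600,60). Proceeding.

```bash
python3 -m crank '[20,-3,0,0,45,-6,20,0,62,-9,50,0,62,-9,80,0,62,-9,80,0]'; python3 -m crank '[0,0,20,0,0,0,40,0,0,0,58,0,0,0,66,0,0,0,68,0]'; python3 -m crank '[0,0,0,0]'
python3 go.py 434.4 346.9 28.2 35.5
```

```text
time: 26.7
ee_pos: [432.7, 345.9, 107.6]
orientation: [[0.815, 0.58, -0.005], [0.58, -0.815, -0.004], [-0.006, 0.0, -1.0]]
force: [1.4, -1.1, -2.8]
gripper_width: 54.3
grasp_force: 96.5
time: 27.32
ee_pos: [433.6, 347.7, 42.7]
orientation: [[0.814, 0.581, 0.0], [0.581, -0.814, -0.0], [0.0, 0.0, -1.0]]
force: [0.4, 0.5, -3.1]
gripper_width: 54.7
grasp_force: 96.7
time: 27.45
ee_pos: [433.8, 348.0, 43.3]
orientation: [[0.814, 0.581, 0.001], [0.581, -0.814, 0.001], [0.001, 0.0, -1.0]]
force: [0.4, 0.5, -2.4]
gripper_width: 54.6
grasp_force: 96.7
shift [-0.2  1.3 15.1] turn 0.0 | at [433.8 348.   43.3] yaw 35.5 q6 89.4 w 54.6 F [ 0.4  0.5 -2.4] grip 96.7 t 27.45
```

```bash
python3 -m crank '[0,1,4,0,0,1,8,0,0,1,11,0,0,1,12.5,0,0,1,13,0]'; python3 -m crank '[0,0,0.5,0,0,0,1,0,0,0,1.5,0,0,0,2,0,0,0,2,0]'
```

```text
time: 28.08
ee_pos: [433.9, 347.0, 29.4]
orientation: [[0.814, 0.581, -0.0], [0.581, -0.814, -0.0], [-0.0, 0.0, -1.0]]
force: [-0.3, -0.1, -3.4]
gripper_width: 54.5
grasp_force: 96.7
time: 28.7
ee_pos: [434.0, 347.0, 28.2]
orientation: [[0.814, 0.581, 0.0], [0.581, -0.814, 0.0], [0.0, 0.0, -1.0]]
force: [-3.4, -2.5, 5.3]
gripper_width: 54.4
grasp_force: 97.4
```

```bash
python3 -m crank '[0,0,-0.5,0,0,0,-0.5,0,0,0,-0.5,0]' 0.55
python3 -m crank '[0,0,-10,0,0,0,-40,0,0,0,-90,0,0,0,-145,0,0,0,-150,0]' 1
python3 go.py 480 0 190 20
```

```text
time: 29.08
ee_pos: [434.1, 347.0, 28.1]
orientation: [[0.814, 0.581, 0.0], [0.581, -0.814, 0.0], [0.0, 0.0, -1.0]]
force: [0.4, -0.3, 0.4]
gripper_width: 66.3
grasp_force: 0.0
time: 29.7
ee_pos: [435.7, 348.2, 184.3]
orientation: [[0.814, 0.581, 0.008], [0.581, -0.814, 0.006], [0.01, 0.0, -1.0]]
force: [0.0, 0.4, -0.5]
gripper_width: 85.5
grasp_force: 0.0
shift [-166.2  309.2   -7.4] turn 15.5 | at [435.7 348.2 184.3] yaw 35.5 q6 89.3 w 85.5 F [ 0.   0.4 -0.5] grip 0.0 t 29.7
```

```bash
python3 -m crank '[-25,46,-2,2,-52,96,-4,5,-80,148,-6,8,-107,200,-7,12,-135,252,-7,15.5]'; python3 -m crank '[0,0,0,0]'; 
python3 go.py 422 -354 175 4.1
python3 - <<'E'
from h import *
im,d,P=snap('top'); save('top3',im); W=cloud(d,P)
m=(np.hypot(W[...,0]-435,W[...,1]-347)<65)&(W[...,2]>28)&(W[...,2]<60); p=W[m]
c,s,a=cv2.minAreaRect(p[:,:2].astype(np.float32)); print(c,s,a,np.percentile(p[:,2],[5,50,95]))
E
```

```text
time: 30.32
ee_pos: [470.2, 61.6, 184.8]
orientation: [[0.94, 0.341, -0.0], [0.341, -0.94, -0.0], [-0.0, 0.0, -1.0]]
force: [1.1, -0.8, -0.2]
gripper_width: 85.3
grasp_force: 0.0
time: 30.45
ee_pos: [470.5, 60.1, 184.7]
orientation: [[0.942, 0.336, -0.001], [0.336, -0.942, -0.001], [-0.001, 0.0, -1.0]]
force: [-0.8, -0.3, 0.5]
gripper_width: 85.1
grasp_force: 0.0
shift [-185.   373.6   10. ] turn 15.6 | at [470.5  60.1 184.7] yaw 19.7 q6 73.2 w 85.1 F [-0.8 -0.3  0.5] grip 0.0 t 30.45
(435.3780517578125, 347.5294189453125) (85.25311279296875, 59.431087493896484) 35.20393753051758 [32.64050634 37.18822542 41.74261305]
```

Block is flat in its tray (top at z≈38). Next is the box.

```bash
python3 -m crank '[-23,47,0,3,-49,100,0,7,-75,152,0,11,-100,203,0,15.6,-127,256,0,15.6]'; python3 -m crank '[-15,25,0,0,-32,60,0,0,-42,90,0,0,-42,90,0,0]'
cat stack.py | sed 's/60,68/20,25/' > s2.py; python3 - <<'E'
from h import *
im,d,P=snap('wrist'); save('w5',im); W=cloud(d,P); Z=W[...,2]
m=(np.hypot(W[...,0]-420,W[...,1]+354)<100)&(Z>25)&(Z<35)
n,l,st,_=cv2.connectedComponentsWithStats(m.astype(np.uint8)); i=1+np.argmax(st[1:,4]); p=W[l==i]
c,s,a=cv2.minAreaRect(p[:,:2].astype(np.float32)); print(np.round(c,1),np.round(s,1),round(a,1),'z',np.median(p[:,2]).round(1),st[i])
E
python3 go.py 421 -354 25 4.1
```

```text
time: 31.12
ee_pos: [439.0, -220.9, 185.0]
orientation: [[0.997, 0.079, 0.0], [0.079, -0.997, 0.0], [0.0, -0.0, -1.0]]
force: [2.4, 0.0, -0.0]
gripper_width: 85.6
grasp_force: 0.0
time: 31.62
ee_pos: [404.0, -313.8, 184.6]
orientation: [[0.997, 0.076, -0.001], [0.076, -0.997, 0.001], [-0.001, -0.001, -1.0]]
force: [0.2, 1.0, -0.6]
gripper_width: 85.4
grasp_force: 0.0
[ 420.2 -354.5] [138.8  62.6] 4.0 z 30.1 [  323   128    79   158 11297]
shift [ 13.6  42.6 159.5] turn 0.3 | at [ 404.3 -312.8  184.6] yaw 4.4 q6 43.7 w 85.3 F [0.3 0.6 0.3] grip 0.0 t 31.68
```

View pics/w5.png

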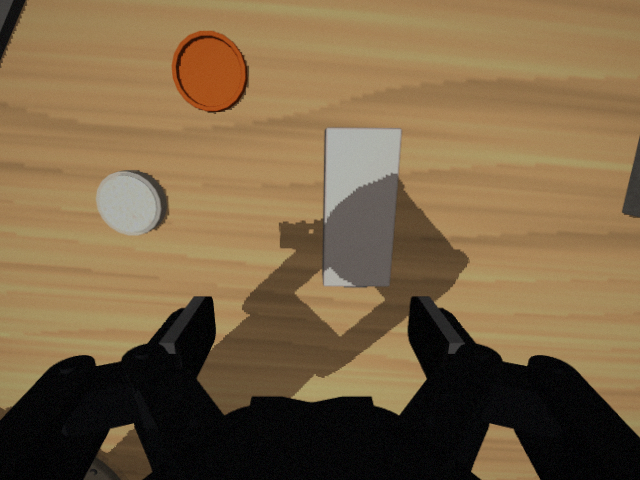

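The box is clear, with its centre at about (360,207). I'll line up over it.

```bash
python3 -m crank '[6,20,20,0.3,13,43,50,0.3,13,43,90,0.3,13,43,115,0.3,13,43,115,0.3]' 1 100;python3 -m crank '[0,0,0,0,0,0,0,0]'
python3 go.py 420.2 -354.5 24 4.0
```

```text
time: 32.3
ee_pos: [420.0, -352.9, 67.9]
orientation: [[0.997, 0.074, -0.003], [0.074, -0.997, 0.004], [-0.003, -0.004, -1.0]]
force: [-0.6, -0.4, -0.4]
gripper_width: 85.3
grasp_force: 0.0
time: 32.55
ee_pos: [421.0, -355.6, 71.9]
orientation: [[0.997, 0.072, 0.002], [0.072, -0.997, -0.002], [0.002, 0.002, -1.0]]
force: [0.4, -0.9, 0.6]
gripper_width: 85.5
grasp_force: 0.0
shift [-0.9 -1.3 47.9] turn 0.2 | at [ 421.  -355.6   71.9] yaw 4.2 q6 41.8 w 85.5 F [ 0.4 -0.9  0.6] grip 0.0 t 32.55
```

```bash
python3 -m crank '[-0.5,-0.7,15,0.2,-0.5,-0.7,30,0.2,-0.5,-0.7,41,0.2,-0.5,-0.7,45,0.2,-0.5,-0.7,45,0.2]'
python3 -m crank '[0,0,0,0,0,0,0,0,0,0,0,0]' 0.55
python3 go.py 420.2 -354.5 24 4.0
```

```text
time: 33.17
ee_pos: [419.5, -354.7, 24.8]
orientation: [[0.998, 0.068, -0.0], [0.068, -0.998, 0.0], [-0.0, -0.0, -1.0]]
force: [0.2, -0.1, 0.2]
gripper_width: 85.6
grasp_force: 0.0
time: 33.55
ee_pos: [419.7, -354.9, 25.4]
orientation: [[0.998, 0.068, 0.0], [0.068, -0.998, -0.0], [0.0, 0.0, -1.0]]
force: [-0.6, 0.4, 0.2]
gripper_width: 66.3
grasp_force: 0.0
shift [ 0.6 -0.3  1.4] turn -0.1 | at [ 419.7 -354.9   25.4] yaw 3.9 q6 42.0 w 66.3 F [-0.6  0.4  0.2] grip 0.0 t 33.55
```

```bash
python3 -m crank '[0,0,1,0,0,0,1,0,0,0,1,0,0,0,1,0,0,0,1,0]' -1 100
python3 -m crank '[0,0,-2,0,0,0,-4,0,0,0,-8,0,0,0,-12,0,0,0,-12,0]'
python3 go.py 420.2 -354.5 24 4.0
```

```text
time: 34.17
ee_pos: [419.9, -355.1, 25.9]
orientation: [[0.998, 0.068, 0.001], [0.068, -0.998, -0.001], [0.001, 0.001, -1.0]]
force: [-4.3, 3.1, 11.4]
gripper_width: 59.8
grasp_force: 108.7
time: 34.8
ee_pos: [419.8, -355.0, 36.6]
orientation: [[0.998, 0.068, 0.001], [0.068, -0.998, -0.001], [0.001, 0.001, -1.0]]
force: [0.8, 0.3, -2.6]
gripper_width: 59.8
grasp_force: 107.8
shift [ 0.5 -0.4 12.6] turn -0.1 | at [ 419.8 -355.    36.6] yaw 3.9 q6 42.0 w 59.8 F [ 0.8  0.3 -2.6] grip 107.8 t 34.8
```

```bash
python3 -m crank '[0,0,-20,0,0,0,-50,0,0,0,-85,0,0,0,-115,0,0,0,-115,0]'; python3 go.py 559.2 -4.3 150 -31.6
```

```text
time: 35.42
ee_pos: [420.5, -355.7, 153.6]
orientation: [[0.998, 0.068, 0.004], [0.068, -0.998, -0.004], [0.004, 0.004, -1.0]]
force: [0.1, 0.6, -2.0]
gripper_width: 59.6
grasp_force: 108.3
shift [ 162.4 -341.1    2.8] turn 35.5 | at [ 420.5 -355.7  153.6] yaw 3.9 q6 42.0 w 59.6 F [ 0.1  0.6 -2. ] grip 108.3 t 35.42
```

```bash
python3 -m crank '[16,-33,0,3,40,-84,0,10,64,-134,0,18,88,-185,0,26,110,-232,0,32]'; python3 -m crank '[0,0,0,0]';  python3 go.py 559.2 -4.3 120 -31.6
```

```text
time: 36.05
ee_pos: [513.1, -113.7, 148.9]
orientation: [[0.881, -0.474, -0.003], [-0.474, -0.881, 0.001], [-0.003, 0.001, -1.0]]
force: [0.6, 1.1, -3.3]
gripper_width: 59.6
grasp_force: 108.4
time: 36.17
ee_pos: [513.5, -112.5, 148.9]
orientation: [[0.884, -0.467, -0.003], [-0.467, -0.884, 0.001], [-0.003, 0.0, -1.0]]
force: [-1.0, -0.3, -1.8]
gripper_width: 59.9
grasp_force: 108.6
shift [ -10.1 -117.    28.9] turn 3.7 | at [ 513.5 -112.5  148.9] yaw -27.9 q6 101.5 w 59.9 F [-1.  -0.3 -1.8] grip 108.6 t 36.17
```

```bash
python3 -m crank '[-3,-35,0,1,-7,-80,8,2.5,-10,-112,18,3.7,-10,-117,28,3.7,-10,-117,28,3.7]'; python3 -m crank '[0,0,10,0,0,0,30,0,0,0,50,0,0,0,65,0,0,0,65,0]';  python3 go.py 559.2 -4.3 29.8 -31.6
python3 - <<'E'
from h import *
im,d,P=snap('wrist'); save('w6',im)
E
```

```text
time: 36.8
ee_pos: [558.6, -8.6, 120.9]
orientation: [[0.85, -0.527, -0.004], [-0.527, -0.85, -0.0], [-0.003, 0.002, -1.0]]
force: [-0.0, -0.1, -0.7]
gripper_width: 59.8
grasp_force: 108.8
time: 37.42
ee_pos: [558.9, -8.3, 56.8]
orientation: [[0.85, -0.527, -0.002], [-0.527, -0.85, 0.0], [-0.002, 0.001, -1.0]]
force: [-0.1, 0.5, -2.4]
gripper_width: 59.9
grasp_force: 108.7
shift [-1.8 -3.7 27. ] turn -0.2 | at [558.9  -8.3  56.8] yaw -31.8 q6 117.2 w 59.9 F [-0.1  0.5 -2.4] grip 108.7 t 37.42
```

View pics/w6.png

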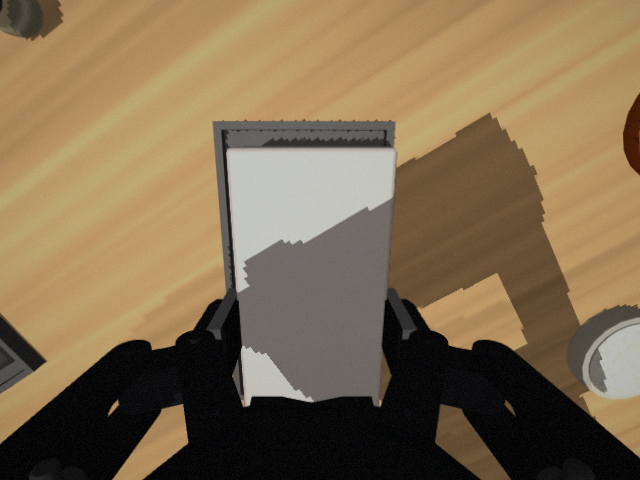

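The tray (rim corners at (215,122) and (395,122)) sits slightly left of the held box, which agrees with the −3.7 mm y-correction. I'll correct and lower.

```bash
python3 -m crank '[-1.5,-2,0,0,-1.8,-4,4,0,-1.8,-4,12,0,-1.8,-4,18,0,-1.8,-4,20,0]'; python3 -m crank '[0,0,0,0]';  python3 go.py 559.2 -4.3 29.8 -31.6
python3 - <<'E'
from h import *
im,d,P=snap('wrist'); save('w7',im)
E
```

```text
time: 38.1
ee_pos: [559.9, -3.5, 37.2]
orientation: [[0.85, -0.527, -0.001], [-0.527, -0.85, -0.0], [-0.001, 0.001, -1.0]]
force: [-0.2, -0.9, -2.7]
gripper_width: 59.7
grasp_force: 108.7
time: 38.22
ee_pos: [560.2, -3.5, 37.9]
orientation: [[0.85, -0.527, -0.0], [-0.527, -0.85, -0.0], [-0.0, 0.0, -1.0]]
force: [-0.1, -0.0, -2.0]
gripper_width: 59.6
grasp_force: 108.7
shift [-0.5  1.2  8.1] turn -0.2 | at [560.2  -3.5  37.9] yaw -31.8 q6 117.7 w 59.6 F [-0.1 -0.  -2. ] grip 108.7 t 38.23
```

View pics/w7.png

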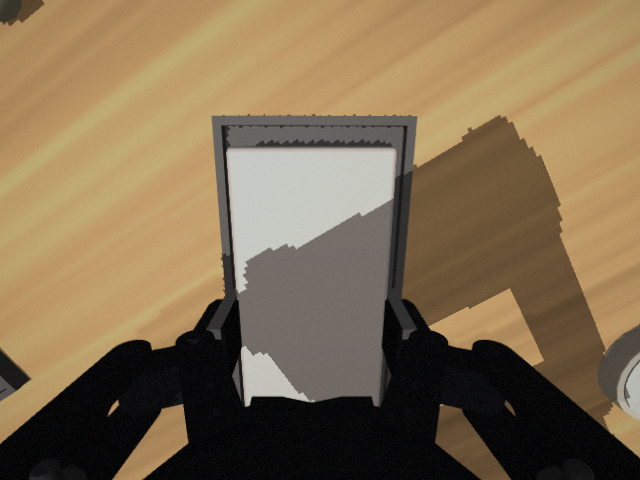

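The box now lies inside the tray outline (box centre column about 312, tray about 314). Lowering.

```bash
python3 -m crank '[0,0.5,2,0,0,0.5,4,0,0,0.5,5.5,0,0,0.5,6,0,0,0.5,6,0]'; python3 -m crank '[0,0,0.5,0,0,0,1,0,0,0,1.5,0,0,0,1.5,0]'; python3 -m crank '[0,0,0.5,0,0,0,1,0,0,0,1,0,0,0,1,0]'
```

```text
time: 38.9
ee_pos: [560.0, -3.9, 32.1]
orientation: [[0.85, -0.527, -0.0], [-0.527, -0.85, -0.0], [-0.0, 0.0, -1.0]]
force: [-0.1, 0.6, -1.7]
gripper_width: 59.8
grasp_force: 108.7
time: 39.4
ee_pos: [560.0, -3.9, 30.5]
orientation: [[0.85, -0.527, -0.0], [-0.527, -0.85, -0.0], [-0.0, 0.0, -1.0]]
force: [0.1, 0.2, -2.3]
gripper_width: 59.7
grasp_force: 108.7
time: 39.9
ee_pos: [560.1, -3.9, 29.9]
orientation: [[0.85, -0.527, 0.0], [-0.527, -0.85, -0.0], [0.0, 0.0, -1.0]]
force: [-3.8, 0.3, 2.7]
gripper_width: 59.6
grasp_force: 109.2
```

Contact at the predicted height. Releasing.

```bash
python3 -m crank '[0,0,0.5,0,0,0,0.5,0]'; python3 -m crank '[0,0,0,0,0,0,0,0,0,0,0,0]' 0.65
python3 -m crank '[0,0,-10,0,0,0,-40,0,0,0,-90,0,0,0,-145,0,0,0,-150,0]' 1
python3 go.py 385 -4 185 -31.6
```

```text
time: 40.15
ee_pos: [560.1, -3.9, 29.9]
orientation: [[0.85, -0.527, 0.0], [-0.527, -0.85, -0.0], [0.0, 0.0, -1.0]]
force: [-5.0, -0.1, 6.3]
gripper_width: 59.7
grasp_force: 110.0
time: 40.52
ee_pos: [560.1, -4.0, 29.0]
orientation: [[0.85, -0.527, 0.0], [-0.527, -0.85, -0.0], [0.0, -0.0, -1.0]]
force: [1.4, 0.9, -0.4]
gripper_width: 70.8
grasp_force: 0.0
time: 41.15
ee_pos: [562.2, -4.0, 185.4]
orientation: [[0.85, -0.527, 0.01], [-0.527, -0.85, -0.001], [0.009, -0.005, -1.0]]
force: [-0.3, -0.4, 0.0]
gripper_width: 85.7
grasp_force: 0.0
shift [-150.6   93.3   -1.5] turn -0.2 | at [562.2  -4.  185.4] yaw -31.8 q6 117.6 w 85.7 F [-0.3 -0.4  0. ] grip 0.0 t 41.15
```

```bash
python3 -m crank '[-40,25,0,0,-85,53,0,0,-130,80,0,0,-150,93,0,0,-150,93,0,0]'; python3 -m crank '[0,0,0,0,0,0,0,0]'
python3 - <<'E'
from h import *
im,d,P=snap('top'); save('end',im); W=cloud(d,P)
def rr(nm,x,y,R,lo,hi):
    m=(np.hypot(W[...,0]-x,W[...,1]-y)<R)&(W[...,2]>lo)&(W[...,2]<hi); p=W[m]
    c,s,a=cv2.minAreaRect(p[:,:2].astype(np.float32)); print(nm,np.round(c,1),np.round(s,1),round(a,1),np.percentile(p[:,2],[5,50,95]).round(1))
rr('box',560,-4,90,24,45); rr('block',435,347,65,28,50); rr('jar',647,-222,35,44,60); rr('bottle',626,206,35,30,60); rr('mouse',404,152,65,8,40); rr('dish',411,-145,40,8,25)
E
```

```text
time: 41.78
ee_pos: [382.6, -3.9, 179.0]
orientation: [[0.85, -0.527, 0.001], [-0.527, -0.85, -0.0], [0.001, -0.0, -1.0]]
force: [-0.4, -0.2, 0.4]
gripper_width: 85.6
grasp_force: 0.0
time: 42.02
ee_pos: [384.0, -4.0, 178.9]
orientation: [[0.85, -0.527, -0.001], [-0.527, -0.85, -0.0], [-0.0, 0.0, -1.0]]
force: [0.0, -0.6, -0.1]
gripper_width: 85.5
grasp_force: 0.0
box [561.8  -3.9] [ 62.1 143.3] 58.5 [29.2 33.5 37.7]
block [435.4 347.6] [85.2 59.6] 35.7 [32.7 37.2 41.4]
jar [ 649.9 -221.1] [31.  30.5] 20.5 [45.3 49.6 53.5]
bottle [628.3 205.8] [34.2 34.7] 1.4 [34.4 40.5 52.3]
mouse [400.7 157.4] [103.2  79.6] 21.5 [11.8 26.9 32.9]
dish [ 411.4 -147.1] [59.1 58.2] 42.7 [ 9.9 13.7 18. ]
```

View pics/end.png

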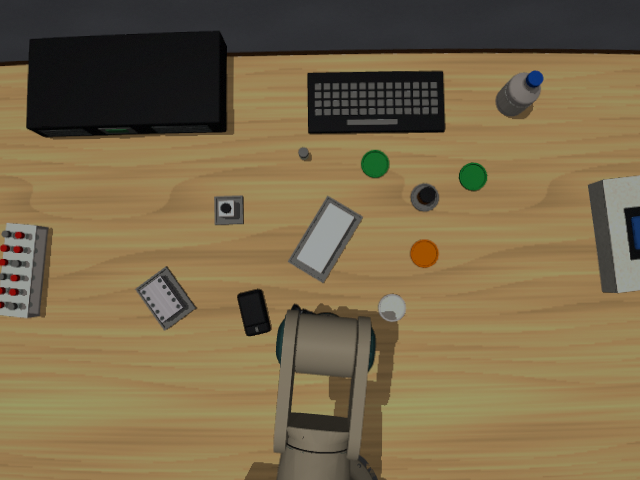

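The jar (425,196), bottle (227,208), block (165,298) and box (326,239) are each in the right tray. The mouse (254,312) and dish (392,307) sit at the same pixels as at the start. Handing in.

```bash
python3 -c "
from station import r
print(r.hand_in())"
```

```text
the job is handed in; nothing more can be done
None
```

The job is done and handed in at about 42 s: in the final top view the jar, bottle, block and box each stood upright in its own tray, placed in the order asked, with the gripper open and clear and the mouse and dish where they started.

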